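# Prime the slide's oil pump until its indicator pin is out

### The job

Oil the slide of the brazing fixture with its hand pump: push the black plunger down to its stop, let it spring back up, and repeat until the red indicator pin in the brass block has popped fully out and its green band is in full view. Only push the plunger, never pull it up; do not touch the pin or disturb the things standing beside the fixture. Finish with the plunger let up again.

Things in the scene. Friction and masses are not known exactly. Their poses are not given: they have to be found in the camera images.
- unit: Brazing fixture, bolted down: maroon plate 210 x 210 x 10 mm with a beige pump barrel (68 mm wide, top 115 mm up, axis at y = -50 mm), a brass block (40 x 40 mm, its collar's top 75 mm up, axis at y = +50 mm) and a steel slide 68 mm high from x = +60 to +130 mm. Origin: on the table, midway between pump and block axes; y points from pump to block, z up, the slide is on the +x side.
- cap_top (a point): Centre of the flat top of the black mushroom cap of the pump plunger. The cap is 48 mm across (flat part 40 mm) and 20 mm thick; untouched, its top is 185 mm above the table. It moves straight down when pushed.
- plunger (a joint): Push of the plunger, in m: 0 at rest, 0.030 at the bottom stop. A 350 N/m spring raises it: 10 to 14 N push it right down; it is up 0.4 s after release. It could be pulled up to -0.008: do not. A ratchet lifts the pin as the plunger sinks and keeps it up as the plunger rises. Strokes must be nearly whole: pushed beyond 0.026 and let up to within 0.003 of rest.
- pin (a joint): How far the indicator pin is out, in m, from 0 (fully in) to 0.050 (fully out; 0.048 to 0.050 is reached in practice, and the ratchet lets it sink under 0.001 as the plunger rises). Each whole stroke raises it by up to 0.010; it takes 3 to 5 strokes from the start. More strokes do no harm: the pin stays at its top.
- pin_tip (a point): Centre of the top of the red indicator pin, 12 mm in diameter, rising from the brass block's collar. Fully in, it stands 5 mm above the collar (80 mm above the table); fully out, 55 mm (130 mm above the table). A 5 mm wide green band around it, 45 to 50 mm below its top, comes out of the collar only with the last stroke.
- red_pin: The red indicator pin with its green band; origin at the centre of its top (same point as pin_tip).
- oil_bottle: Yellow oil bottle with red cap, 48 mm in diameter, 135 mm tall, loose on the table. Origin at the centre of its underside. Leave it alone.
- flux_jar: White jar with blue lid, 52 mm in diameter, 55 mm tall, loose on the table. Origin at the centre of its underside. Leave it alone.
- ceramic_ring: White ceramic ring, 58 mm outside, 40 mm inside, 14 mm high, lying loose on the table. Origin at the centre of its underside. Leave it alone.

How it is judged:
By the outcome, as a careful person would: the job done as asked, in the order asked, and still so for the second after the job is handed in, with the robot touching nothing.
It also fails if it takes over 48 s, if anything falls off the work surface, if the arm or the gripper's body presses on something with over 40 N, if the wrist force passes 120 N, or if a joint passes its speed limit or range.

### The arm

A 6-joint arm with a two-finger parallel gripper is mounted at the origin on the work surface. World frame = base frame: x ahead of the robot, y to its left, z up, the work surface at z = 0. Lengths are in m, angles in rad, forces in N, time in s.
With the tool pointing down it reaches from about 0.375 to 0.975 m from the base axis. Payload 3.8 kg.
Tool frame: the origin (TCP) lies midway between the tips of the shut fingers; the grasp point (between the pads) lies 19 mm behind it; z points along the fingers, y is the direction in which the jaws open and shut (so a half turn about z gives the same grasp; the last joint's range is limited). The gripper opens to 85 mm and grips with 20 to 120 N. Pads are 22 mm wide; open, the fingers measure 114 mm over their backs; the gripper's body (76 mm by 85 mm) begins 54 mm behind the grasp point. The pads swing forward as they close: fully open they stand 13 mm farther back than shut.
Start: joints at [-1.222, 0.264, 1.604, -0, 1.274, -0.037], TCP at [0.254, -0.625, 0.2] pointing down, gripper open.
Joint ranges: [-2.63, 2.63], [-0.94, 2.18], [0.31, 2.57], [-1.31, 4.45], [0, 2.66], [-2.55, 2.55]. Speed limits (rad/s): [2.57, 2.57, 3.14, 3.14, 3.14, 3.14].

### API

Orientations are given as a rotation vector (axis times angle).
In Python, from workcell import bot gives the robot as it stands. The module is installed in compiled form; this text tells all that it offers.
- The arm moves only by the tool play_rows, never from a script. Its argument "series" is a list of rows, each an object with "translation": the shift along the tool's x, y, z in m, a list of three; "spin": the turn about the tool's z in units of 5 degrees (1.0 is 5 degrees). In form: [{"translation": [dx, dy, dz], "spin": spin}, ...]. A call has 1 to 5 rows; each row shifts and turns the commanded pose from where the row before left it, along the tool's axes as they then stand; what a row does not reach is not made up. A row lasts 1/10 s, in which the tool goes at most 50 mm and 8.59 degrees, less where a joint would pass 70% of its speed; a pose out of reach is approached as far as the arm can. A call is refused whole if a number of a shift passes 0.05 or a number of a turn 1, either way. A call with a gripper value outside its range is refused whole. "jaw" is the gripper's target within -1 to 1 (fully open at 1, half-way at 0, shut at -1), set as the call begins (left out, the last holds). The fingers move at their own pace and stop on an object; "force" is the grip in N (left out, the last holds). Time passes only in rows, so rows that do not move let the fingers close. It gives the time, the measured TCP pose, the force and the opening at its end, in the units of the state.
- bot.read_state(): the state, without advancing time (a new reading comes with each control period).
- bot.read_camera(name): name is "scene" or "top"; returns the picture (384x512x3 uint8, blue, green, red); there is no depth.
- bot.get_calibration(name): a dict with "fov_y" (degrees; the focal length in pixels is half the picture's height over the tangent of half this angle, whatever the lens; pixels are square), "cx", "cy" (the principal point, pixels), "R" (3x3) and "t" (3): a world point X has camera coordinates R X + t. Camera axes: x right, y down, z forward; pixel columns grow to the right and rows downward; lengths in m; the calibration is good to about 2 mm. A picture is of the moment at which its call begins. get_calibration takes no time and is no camera call.
- bot.finish_job(): hands the job in, once; it reports no verdict.
The state is a dict: "time": time; "q": joint angles; "joint_vel": joint speeds; "joint_torque": joint torques, N m; "tool_pos": TCP position; "tcp_rot": TCP orientation; "wrist_force": force on the tool from outside, world axes, zero at the start; "torque": the same for the moment, N m; "width": opening from 0.0 (shut) to 1.0 (fully open).
Only numpy, scipy, OpenCV 4.12 (cv2) and the standard library are available. Lean on these libraries where they do the work, as an engineer would, in place of code of your own. Each camera call takes 0.05 s, during which the arm holds its last target. There are 200 camera calls.

## Working session

There is one attempt and no reset: what is moved stays moved. The work goes in short steps, Python scripts to look and compute and a tool call to move; the robot and the scene stay as the last step left them, time stands still between calls to the robot, and variables do not carry over. Pictures are saved under pics/ and viewed, about 8 in all and at most 12, crops included, and the job is handed in when it is done.

Besides the shell and the picture viewer there is one more tool, called after ">>>" as name(argument=value, ...) on one line, values as JSON. play_rows: Moves the arm, as the interface text tells. Its arguments: {"type":"object","properties":{"series":{"type":"array","items":{"type":"object","properties":{"translation":{"type":"array","items":{"type":"number"}},"spin":{"type":"number"}}}},"jaw":{"type":"number"},"force":{"type":"number"}},"required":["series"]}

```bash
mkdir -p pics; cat > h.py <<'E'
import numpy as np, cv2
from workcell import bot
def cal(n):
    c=bot.get_calibration(n); f=192/np.tan(np.radians(c["fov_y"])/2)
    return f,c["cx"],c["cy"],np.array(c["R"]),np.array(c["t"])
def ray(n,u,v,z):
    f,cx,cy,R,t=cal(n); d=R.T@np.array([(u-cx)/f,(v-cy)/f,1]); o=-R.T@t
    return o+d*(z-o[2])/d[2]
def proj(n,X):
    f,cx,cy,R,t=cal(n); p=R@np.array(X)+t; return p[:2]/p[2]*f+[cx,cy]
E
python3 - <<'E'
from h import *
a=bot.read_camera("scene");b=bot.read_camera("top")
cv2.imwrite("pics/a.png",cv2.resize(a,(800,600),interpolation=2));cv2.imwrite("pics/b.png",cv2.resize(b,(800,600),interpolation=2))
for n in("scene","top"): print(bot.get_calibration(n), -cal(n)[3].T@cal(n)[4])
print(bot.read_state())
E
```

```text
{'fov_y': 49.036354627724876, 'cx': 256.9859744656189, 'cy': 188.20519283297304, 'R': array([[-0.60240847,  0.79818397, -0.00252677],
       [ 0.61332236,  0.46085844, -0.64143992],
       [-0.51082258, -0.38795857, -0.76716911]]), 't': array([ 0.25332868, -0.32177767,  1.48978721])} [1.11097773 0.52406678 0.93715779]
{'fov_y': 55.99352680666207, 'cx': 257.97358400978965, 'cy': 190.3762024360517, 'R': array([[ 0.00788716, -0.9997817 ,  0.019348  ],
       [-0.98744767, -0.01083927, -0.15757412],
       [ 0.15774944, -0.01786232, -0.9873176 ]]), 't': array([0.1033392 , 0.58482324, 0.82870316])} [0.44593984 0.12445826 0.90834682]
{'time': 0.1, 'q': array([-1.22187622e+00,  2.64669423e-01,  1.60522589e+00, -2.94920275e-06,
        1.27370251e+00, -3.69279665e-02]), 'joint_vel': array([ 7.20639260e-06, -8.19349460e-04, -2.40048912e-03,  1.95560257e-04,
        1.04513493e-03,  2.81701143e-04]), 'joint_torque': array([-4.66492529e-04, -5.16709507e+01, -3.68589771e+01, -1.04251756e-04,
        6.30333525e-03, -4.30911200e-06]), 'tool_pos': array([ 0.25376774, -0.62470866,  0.19899848]), 'tcp_rot': array([-3.08136528e+00, -6.01957625e-01,  4.93415212e-04]), 'wrist_force': array([-0.1813285 , -0.08353935,  0.35590065]), 'torque': array([-0.01204297, -0.02484588,  0.01517778]), 'width': 1.0020426964442752}
```

View pics/a.png

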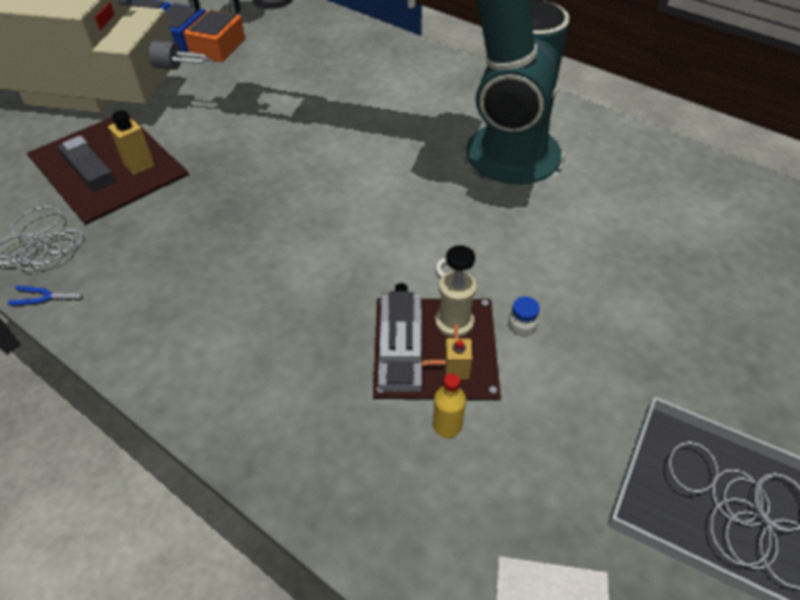

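View pics/b.png

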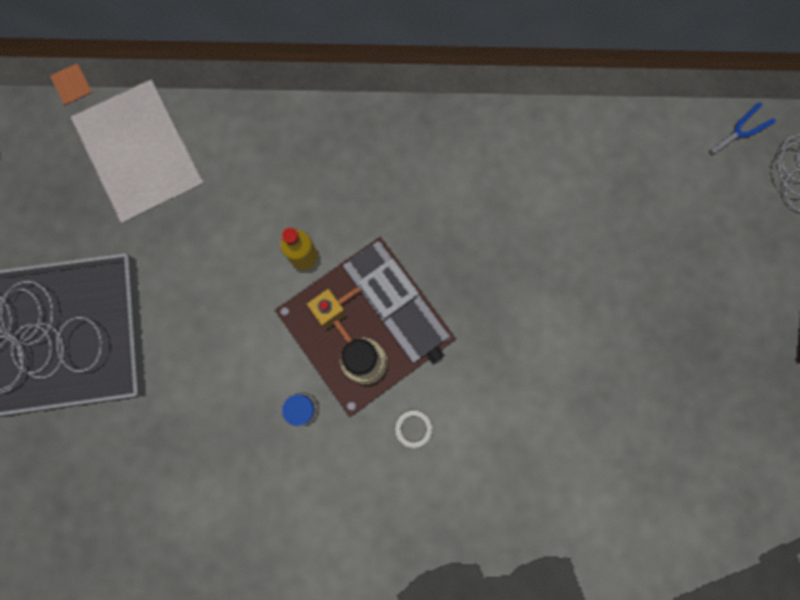

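The scene picture shows the black cap at (460,257) and the pin at (459,347). In the top picture the cap is at (359,357), the pin at (323,307), the bottle at (297,246), the jar at (298,410) and the ring at (413,429). All pixels are in the 800x600 view.

```bash
python3 - <<'E'
from h import *
a=cv2.imread("pics/a.png")[225:405,360:560];b=cv2.imread("pics/b.png")[220:440,260:460]
cv2.imwrite("pics/c.png",np.hstack([cv2.resize(a,(400,360)),cv2.resize(b,(400,440))[:360]]))
s=1.5625
# dark blob centroid of cap
for n,f,(u,v) in(("scene","a",(460,257)),("top","b",(359,357))):
    g=cv2.imread(f"pics/{f}.png").max(2)
    m=(g<35).astype(np.uint8); k,l,st,c=cv2.connectedComponentsWithStats(m)
    i=l[v,u]; print(n,st[i],c[i])
    for z in(.175,.18,.185): print(z,ray(n,*(c[i]/s),z))
P=lambda u,v,z:ray("top",u/s,v/s,z)
print("pin",P(323,307,.08),"scene",ray("scene",459/s,347/s,.08),"bottle cap",P(290,236,.135),"jar",P(298,410,.055),"ring",P(413,429,.014))
E
```

```text
scene [447 246  27  25 501] [460.05588822 257.77644711]
0.175 [0.48807014 0.16758179 0.175     ]
0.18 [0.49215661 0.16992045 0.18      ]
0.185 [0.49624309 0.1722591  0.185     ]
top [     0      0    800    600 479828] [399.47919463 299.47923423]
0.175 [0.56037304 0.11591141 0.175     ]
0.18 [0.55959283 0.11596968 0.18      ]
0.185 [0.55881262 0.11602796 0.185     ]
pin [0.56270898 0.22779377 0.08      ] scene [0.57293759 0.22982729 0.08      ] bottle cap [0.65532523 0.27028797 0.135     ] jar [0.41201301 0.26314841 0.055     ] ring [0.38278819 0.09129686 0.014     ]
```

View pics/c.png

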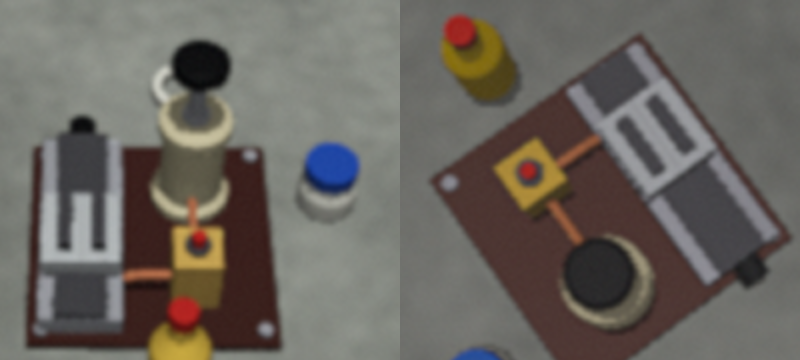

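```bash
python3 - <<'E'
from h import *
s=1.5625
for z in(.175,.185): print(z,ray("top",359/s,355.5/s,z),ray("scene",460/s,257.5/s,z))
def tri(a,b):
    P=[]
    for n in("top","scene"):
        f,cx,cy,R,t=cal(n);K=np.array([[f,0,cx],[0,f,cy],[0,0,1]]);P.append(K@np.c_[R,t])
    X=cv2.triangulatePoints(P[0],P[1],np.array(a)/s,np.array(b)/s)[:,0];X=X[:3]/X[3]
    print(X,proj("top",X)*s,proj("scene",X)*s)
    return X
c=tri((359,355.5),(460,257.5)); p=tri((324,305.5),(459.5,344.5))
tri((290,236),(452,382)); tri((298,410),(526,305))
d=p-c;print("dist",np.hypot(*d[:2]),"angle",np.degrees(np.arctan2(d[1],d[0])))
E
```

```text
0.175 [0.48649156 0.16760206 0.175     ] [0.48762527 0.16717795 0.175     ]
0.185 [0.48593859 0.16701374 0.185     ] [0.49580406 0.17186056 0.185     ]
[0.48681056 0.16717667 0.17426485] [359.36680366 355.28743429] [460.25517071 257.51628464]
[0.56572364 0.22657948 0.07598781] [324.20606185 305.38099607] [459.66274949 344.50944582]
[0.65836597 0.27185516 0.12465653] [290.27635351 235.83997653] [452.23176717 382.01490732]
[0.41198524 0.2634649  0.05211777] [298.10486903 409.94114544] [526.07712299 304.99783012]
dist 0.09877230251775412 angle 36.971064921464766
```

>>> play_rows(series=[{"translation":[0.03,-0.038,-0.01],"spin":0},{"translation":[0.03,-0.038,-0.01],"spin":0},{"translation":[0.03,-0.038,-0.01],"spin":0},{"translation":[0.03,-0.038,-0.01],"spin":0},{"translation":[0.03,-0.038,-0.01],"spin":0}], jaw=-1, force=40)

```text
time: 0.6
tool_pos: [0.3214, -0.3908, 0.2499]
tcp_rot: [-3.083, -0.601, 0.0]
wrist_force: [1.3, -0.6, -0.3]
width: 0.144
```

>>> play_rows(series=[{"translation":[0.03,-0.038,0],"spin":0},{"translation":[0.03,-0.038,0],"spin":0},{"translation":[0.03,-0.038,0],"spin":0},{"translation":[0.03,-0.038,0],"spin":0},{"translation":[0.03,-0.038,0],"spin":0}])

```text
time: 1.1
tool_pos: [0.3888, -0.1585, 0.2499]
tcp_rot: [3.083, 0.601, 0.0]
wrist_force: [0.8, -0.9, 0.1]
width: -0.002
```

>>> play_rows(series=[{"translation":[0.03,-0.038,0],"spin":0},{"translation":[0.03,-0.038,0],"spin":0},{"translation":[0.03,-0.038,0],"spin":0},{"translation":[0.03,-0.038,0],"spin":0},{"translation":[0,0,0],"spin":0}])

```text
time: 1.6
tool_pos: [0.4434, 0.0309, 0.2498]
tcp_rot: [-3.079, -0.613, -0.001]
wrist_force: [0.3, -1.1, -0.8]
width: -0.001
```

>>> play_rows(series=[{"translation":[0.03,-0.037,0],"spin":0},{"translation":[0.03,-0.037,0],"spin":0},{"translation":[0.031,-0.036,0],"spin":0},{"translation":[0,0,0.03],"spin":0},{"translation":[0,0,0.015],"spin":0}])

```text
time: 2.1
tool_pos: [0.4847, 0.1618, 0.2027]
tcp_rot: [3.082, 0.605, -0.006]
wrist_force: [-1.1, -0.4, -0.6]
width: 0.0
```

```bash
python3 - <<'E'
from h import *
a=bot.read_camera("scene");b=bot.read_camera("top")
a=cv2.resize(a,None,fx=4,fy=4,interpolation=2)[540:1040,980:1380];b=cv2.resize(b,None,fx=4,fy=4,interpolation=2)[640:1140,700:1100]
cv2.imwrite("pics/d.png",np.hstack([a,b])); s=bot.read_state();print(s["tool_pos"],s["wrist_force"])
p=s["tool_pos"];print(proj("scene",p)*4-[980,540],proj("top",p)*4-[300,640])
E
```

```text
[0.48303431 0.16009417 0.20142708] [ 0.44289798  0.24231764 -0.66238389]
[194.96529058  80.03196508] [631.2016978  274.30556922]
```

View pics/d.png

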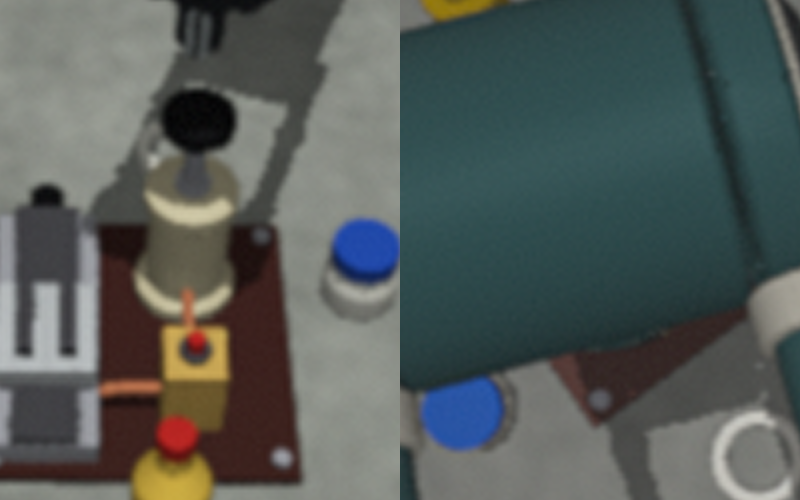

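The scene crop has the finger tips at about (197,53), but the reported TCP projects to (195,80). That is about 7 original pixels, so I'll settle the arm and look closer before touching anything.

>>> play_rows(series=[{"translation":[0,0,0],"spin":0},{"translation":[0,0,0],"spin":0},{"translation":[0,0,0],"spin":0}])

```text
time: 2.5
tool_pos: [0.4867, 0.1611, 0.2067]
tcp_rot: [-3.084, -0.6, -0.004]
wrist_force: [-0.2, 0.2, 0.5]
width: 0.001
```

```bash
python3 - <<'E'
from h import *
a=bot.read_camera("scene"); s=bot.read_state();p=s["tool_pos"];print(p,s["tcp_rot"])
k=8; o=np.array([250,110]); c=cv2.resize(a[110:180,250:340],None,fx=k,fy=k,interpolation=2)
c=np.clip(c.astype(float)*1.8,0,255).astype(np.uint8)
for z,col in((0,(0,255,0)),(.073,(0,255,255))):
    q=p+[0,0,z]; uv=(proj("scene",q)-o)*k; print(uv); cv2.drawMarker(c,tuple(int(x) for x in uv),col,0,14,1)
cv2.imwrite("pics/e.png",c)
E
```

```text
[0.48665269 0.16128285 0.20660146] [-3.08346311 -0.60048376 -0.00375948]
[347.63372409 356.60697408]
[363.93621386 177.42238956]
```

View pics/e.png

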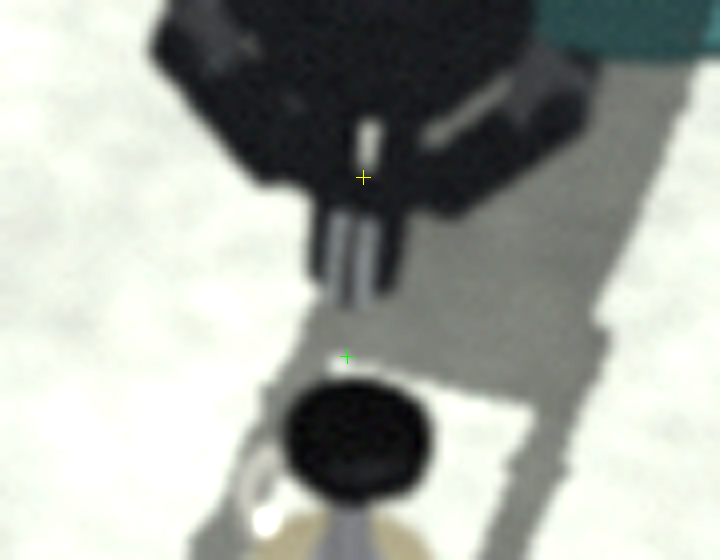

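The tips are at (350,303) in this 8x crop against a predicted (347,357), and a flange-height or horizontal error would explain that equally well. I'll step aside so both cameras can see the tips.

>>> play_rows(series=[{"translation":[0,0,-0.04],"spin":0},{"translation":[-0.021,0.044,0],"spin":0},{"translation":[-0.021,0.044,0],"spin":0},{"translation":[-0.021,0.044,0],"spin":0},{"translation":[-0.021,0.044,0],"spin":0}])

```text
time: 3.05
tool_pos: [0.4743, -0.0347, 0.2464]
tcp_rot: [3.082, 0.603, 0.004]
wrist_force: [1.0, -0.3, -0.4]
width: -0.003
```

>>> play_rows(series=[{"translation":[-0.021,0.044,0],"spin":0},{"translation":[-0.021,0.044,0],"spin":0},{"translation":[-0.021,0.044,0],"spin":0},{"translation":[-0.021,0.044,0],"spin":0},{"translation":[-0.021,0.044,0],"spin":0}])

```text
time: 3.55
tool_pos: [0.4594, -0.2788, 0.2464]
tcp_rot: [3.082, 0.601, 0.003]
wrist_force: [1.7, 1.1, -0.0]
width: -0.002
```

>>> play_rows(series=[{"translation":[0,0,0],"spin":0},{"translation":[0,0,0],"spin":0},{"translation":[0,0,0],"spin":0}])

```text
time: 3.85
tool_pos: [0.4598, -0.2756, 0.2455]
tcp_rot: [-3.083, -0.602, -0.001]
wrist_force: [0.1, -0.2, 0.2]
width: 0.007
```

```bash
python3 - <<'E'
from h import *
s=bot.read_state();p=s["tool_pos"];print(p)
im=[]
for n in("scene","top"):
    a=bot.read_camera(n); u=proj(n,p); x=int(np.clip(u[0]-35,0,512-66));y=int(np.clip(u[1]-45,0,384-91)); k=6
    c=cv2.resize(a[y:y+90,x:x+66],None,fx=k,fy=k,interpolation=2); c=np.clip(c*1.8,0,255).astype(np.uint8)
    cv2.drawMarker(c,tuple(int(v) for v in (u-[x,y])*k),(0,255,0),0,14,1); im.append(c); print(n,u,"crop origin",x,y)
cv2.imwrite("pics/f.png",np.hstack(im))
print("bottle scene pred",proj("scene",[.6553,.2703,.135])*1.5625, "base", proj("scene",[0,0,0])*1.5625)
E
```

```text
[ 0.45979465 -0.27560805  0.2454831 ]
scene [169.36656097  71.89155484] crop origin 134 26
top [468.67253387 242.12052012] crop origin 433 197
bottle scene pred [452.94319163 376.13597445] base [513.38448245 152.00667934]
```

View pics/f.png

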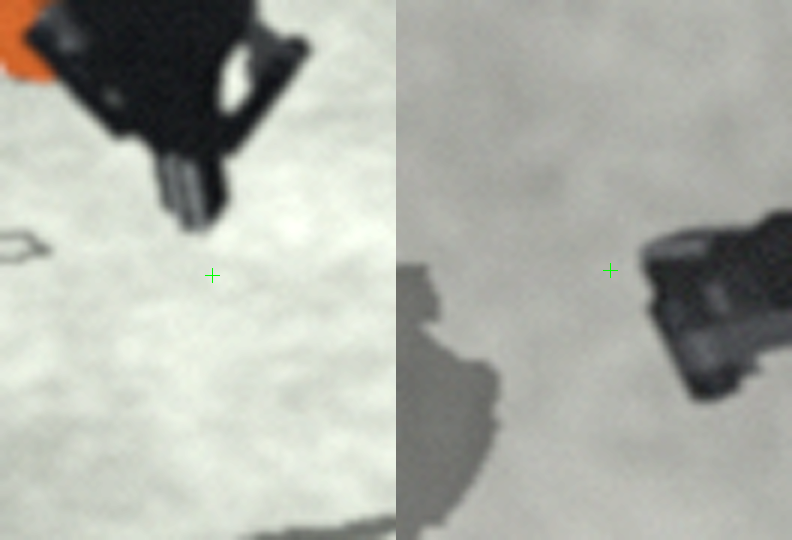

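Both cameras put the tips behind where the reported TCP projects. The top view shows only the near knuckle at (645-705,250-400), with no tip at the predicted (610,270). I'll solve for a constant offset from the two scene sightings.

```bash
python3 - <<'E'
from h import *
from scipy.optimize import least_squares
obs=[([.48665,.16128,.2066],np.array([350,303])/8+[250,110]),([.45979,-.27561,.24548],np.array([197,230])/6+[134,26])]
r=lambda d:np.concatenate([proj("scene",np.array(p)+d)-u for p,u in obs])
s=least_squares(r,[0,0,0]);print(s.x,s.fun)
for z in(.018,.022,.026):print(z,r(np.array([0,0,z])))
print(np.linalg.svd(s.jac)[1:])
E
```

```text
[0.00548197 0.00227866 0.02826798] [-0.02412915  0.03660749  0.02784979 -0.04225224]
0.018 [0.18521708 1.40891799 1.47427526 1.98219885]
0.022 [0.29399417 0.21330701 1.23532447 0.72502129]
0.026 [ 0.40343875 -0.98964052  0.99510239 -0.53884485]
(array([569.77959994, 559.90602865,  98.28675216]), array([[-0.35702214, -0.5450027 ,  0.75862194],
       [-0.7253821 ,  0.67344876,  0.14243448],
       [ 0.58852018,  0.49943851,  0.63577132]]))
```

The fit says the tips stand about 22-25 mm higher than reported, with little horizontal error. I'll go back over the cap centre and descend until I feel contact.

>>> play_rows(series=[{"translation":[0.019,-0.04,0],"spin":0},{"translation":[0.019,-0.04,0],"spin":0},{"translation":[0.019,-0.04,0],"spin":0},{"translation":[0.019,-0.04,0],"spin":0},{"translation":[0.019,-0.04,0],"spin":0}])

```text
time: 4.45
tool_pos: [0.4721, -0.0522, 0.2456]
tcp_rot: [3.083, 0.605, 0.002]
wrist_force: [0.6, -0.9, -0.3]
width: -0.001
```

>>> play_rows(series=[{"translation":[0.019,-0.04,0],"spin":0},{"translation":[0.019,-0.04,0],"spin":0},{"translation":[0.019,-0.04,0],"spin":0},{"translation":[0.019,-0.04,0],"spin":0},{"translation":[0.02,-0.041,0],"spin":0}])

```text
time: 4.95
tool_pos: [0.4847, 0.1702, 0.2457]
tcp_rot: [-3.083, -0.606, -0.002]
wrist_force: [1.2, 0.1, -0.3]
width: -0.001
```

>>> play_rows(series=[{"translation":[0,0,0.02],"spin":0},{"translation":[0,0,0.02],"spin":0},{"translation":[0,0,0],"spin":0},{"translation":[0,0,0],"spin":0}])

```text
time: 5.35
tool_pos: [0.485, 0.1679, 0.2053]
tcp_rot: [-3.083, -0.605, 0.001]
wrist_force: [-0.1, 0.2, 0.2]
width: -0.001
```

>>> play_rows(series=[{"translation":[0,0,0.01],"spin":0},{"translation":[0,0,0.007],"spin":0},{"translation":[0,0,0],"spin":0}])

```text
time: 5.65
tool_pos: [0.4852, 0.1666, 0.1872]
tcp_rot: [3.083, 0.601, -0.003]
wrist_force: [-0.1, -0.3, -1.0]
width: 0.0
```

>>> play_rows(series=[{"translation":[0,0,0.005],"spin":0},{"translation":[0,0,0.005],"spin":0},{"translation":[0,0,0],"spin":0},{"translation":[0,0,0],"spin":0}])

```text
time: 6.05
tool_pos: [0.4857, 0.167, 0.178]
tcp_rot: [3.083, 0.602, -0.001]
wrist_force: [-0.5, 0.1, 0.8]
width: -0.001
```

```bash
cat > v.py <<'E'
from h import *
import sys
a=bot.read_camera("scene"); s=bot.read_state();print(s["time"],s["tool_pos"],s["wrist_force"])
c=cv2.resize(a[120:245,245:345],None,fx=4.8,fy=4.8,interpolation=2); cv2.imwrite(f"pics/{sys.argv[1]}.png",np.clip(c*1.6,0,255).astype(np.uint8))
E
python3 v.py g
```

```text
6.1 [0.48590884 0.16707174 0.17823658] [ 0.36003009 -0.21976404 -0.8410604 ]
```

View pics/g.png

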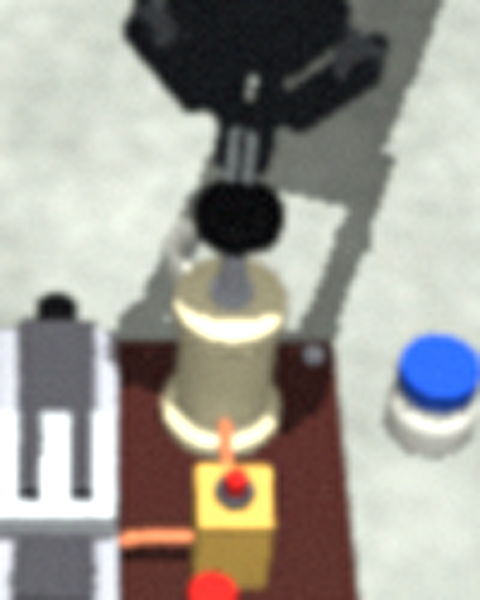

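The tips are at (240,183), just above the cap (centre 238,215), with no contact yet. I'll go on down in small steps.

>>> play_rows(series=[{"translation":[0,0,0.005],"spin":0},{"translation":[0,0,0.003],"spin":0},{"translation":[0,0,0],"spin":0},{"translation":[0,0,0],"spin":0}])

```text
time: 6.5
tool_pos: [0.4857, 0.1671, 0.1699]
tcp_rot: [3.083, 0.602, -0.001]
wrist_force: [0.6, -0.4, 0.8]
width: -0.005
```

>>> play_rows(series=[{"translation":[0,0,0.005],"spin":0},{"translation":[0,0,0.003],"spin":0},{"translation":[0,0,0],"spin":0},{"translation":[0,0,0],"spin":0}])

```text
time: 6.9
tool_pos: [0.4857, 0.1671, 0.1619]
tcp_rot: [3.083, 0.602, -0.001]
wrist_force: [-0.2, 0.7, 0.1]
width: -0.001
```

```bash
python3 v.py g2; python3 -c "
from h import *
for z in (.155,.165,.185):print((proj('scene',[.4865,.1675,z])-[245,120])*4.8)"
```

```text
6.95 [0.48580452 0.16708863 0.16212679] [-0.14338958 -0.0581899   0.32896003]
[236.32078787 240.19764923]
[237.57880876 227.2134418 ]
[240.15083368 200.66721706]
```

View pics/g2.png

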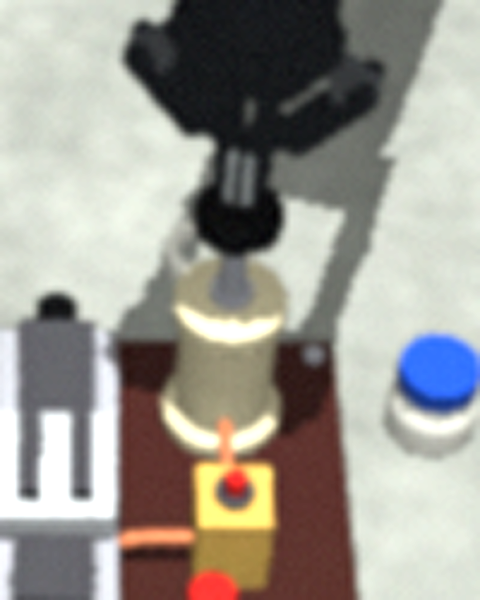

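The tips now sit over the cap's top face at (237,203), where the cap-top centre projects to (240,201). Contact should be very close.

>>> play_rows(series=[{"translation":[0,0,0.004],"spin":0},{"translation":[0,0,0],"spin":0},{"translation":[0,0,0],"spin":0}])

```text
time: 7.25
tool_pos: [0.4857, 0.167, 0.158]
tcp_rot: [3.083, 0.602, -0.001]
wrist_force: [0.6, -0.3, -0.4]
width: 0.003
```

>>> play_rows(series=[{"translation":[0,0,0.004],"spin":0},{"translation":[0,0,0],"spin":0},{"translation":[0,0,0],"spin":0}])

```text
time: 7.55
tool_pos: [0.4856, 0.1671, 0.154]
tcp_rot: [3.083, 0.602, -0.001]
wrist_force: [0.6, -1.4, 0.6]
width: 0.006
```

>>> play_rows(series=[{"translation":[0,0,0.004],"spin":0},{"translation":[0,0,0],"spin":0},{"translation":[0,0,0],"spin":0}])

```text
time: 7.85
tool_pos: [0.4859, 0.1671, 0.1502]
tcp_rot: [-3.083, -0.602, -0.0]
wrist_force: [0.2, 0.9, -0.4]
width: -0.003
```

```bash
python3 - <<'E'
from h import *
a=bot.read_camera("scene")
c=cv2.resize(a[130:190,265:325],(600,600),interpolation=2); g=np.clip(255*(c/255.)**.5,0,255).astype(np.uint8)
cv2.imwrite("pics/i.png",g)
s=bot.read_state();p=s["tool_pos"];print(p,(proj("scene",p)-[265,130])*10,(proj("scene",p+[0,0,.023])-[265,130])*10,(proj("scene",[.4865,.1675,.185])-[265,130])*10)
E
```

```text
[0.48594916 0.16714175 0.15034304] [291.16228951 410.947815  ] [297.20501948 348.55346592] [300.31423684 318.0567022 ]
```

View pics/i.png

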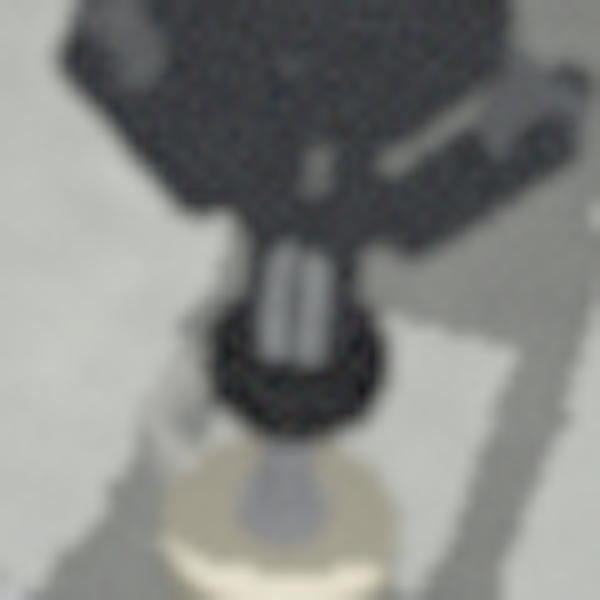

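The fingers now end inside the cap's top face at (297,365). The cap's lower edge has dropped from y=421 to y=437, about 5 mm, so the plunger is already being pushed. The force is still in the noise, so I'll go on down.

>>> play_rows(series=[{"translation":[0,0,0.005],"spin":0},{"translation":[0,0,0.005],"spin":0},{"translation":[0,0,0],"spin":0}])

```text
time: 8.2
tool_pos: [0.4863, 0.1673, 0.1401]
tcp_rot: [-3.083, -0.602, -0.002]
wrist_force: [0.3, 0.7, 4.2]
width: 0.004
```

>>> play_rows(series=[{"translation":[0,0,0.004],"spin":0},{"translation":[0,0,0.004],"spin":0},{"translation":[0,0,0],"spin":0}])

```text
time: 8.5
tool_pos: [0.4863, 0.1672, 0.1328]
tcp_rot: [-3.083, -0.602, -0.002]
wrist_force: [-1.2, 0.0, 8.1]
width: 0.001
```

>>> play_rows(series=[{"translation":[0,0,0.004],"spin":0},{"translation":[0,0,0],"spin":0},{"translation":[0,0,0],"spin":0}])

```text
time: 8.8
tool_pos: [0.4863, 0.1672, 0.1295]
tcp_rot: [-3.083, -0.602, -0.002]
wrist_force: [-1.8, -0.3, 10.1]
width: -0.002
```

>>> play_rows(series=[{"translation":[0,0,0.003],"spin":0},{"translation":[0,0,0],"spin":0},{"translation":[0,0,0],"spin":0}])

```text
time: 9.1
tool_pos: [0.4864, 0.1672, 0.1268]
tcp_rot: [-3.083, -0.602, -0.002]
wrist_force: [-3.6, -0.7, 10.6]
width: -0.003
```

>>> play_rows(series=[{"translation":[0,0,0.002],"spin":0},{"translation":[0,0,0],"spin":0},{"translation":[0,0,0],"spin":0}])

```text
time: 9.4
tool_pos: [0.4864, 0.1673, 0.125]
tcp_rot: [-3.083, -0.602, -0.002]
wrist_force: [-3.1, -1.4, 10.6]
width: 0.002
```

>>> play_rows(series=[{"translation":[0,0,0.002],"spin":0},{"translation":[0,0,0],"spin":0},{"translation":[0,0,0],"spin":0}])

```text
time: 9.7
tool_pos: [0.4864, 0.1673, 0.1238]
tcp_rot: [-3.083, -0.602, -0.002]
wrist_force: [-5.7, -1.9, 17.2]
width: -0.001
```

>>> play_rows(series=[{"translation":[0,0,0.002],"spin":0},{"translation":[0,0,0],"spin":0},{"translation":[0,0,0],"spin":0}])

```text
time: 10.0
tool_pos: [0.4865, 0.1673, 0.1238]
tcp_rot: [-3.083, -0.603, -0.002]
wrist_force: [-10.4, -2.7, 27.0]
width: 0.001
```

The bottom stop is at reported z=0.1238: the force rose to 27 N with no further travel. Rest contact is then about 0.154, so I'll release and repeat the stroke.

>>> play_rows(series=[{"translation":[0,0,-0.02],"spin":0},{"translation":[0,0,-0.026],"spin":0},{"translation":[0,0,0],"spin":0},{"translation":[0,0,0],"spin":0},{"translation":[0,0,0],"spin":0}])

```text
time: 10.5
tool_pos: [0.4846, 0.1667, 0.1634]
tcp_rot: [3.083, 0.602, -0.005]
wrist_force: [0.5, -0.9, -0.9]
width: 0.001
```

>>> play_rows(series=[{"translation":[0,0,0],"spin":0},{"translation":[0,0,0],"spin":0},{"translation":[0,0,0.012],"spin":0},{"translation":[0,0,0.01],"spin":0},{"translation":[0,0,0.01],"spin":0}])

```text
time: 11.0
tool_pos: [0.4868, 0.1674, 0.1336]
tcp_rot: [-3.083, -0.602, -0.003]
wrist_force: [-1.1, -0.4, 10.6]
width: 0.002
```

>>> play_rows(series=[{"translation":[0,0,0.007],"spin":0},{"translation":[0,0,0.004],"spin":0},{"translation":[0,0,0.002],"spin":0},{"translation":[0,0,0],"spin":0},{"translation":[0,0,0],"spin":0}])

```text
time: 11.5
tool_pos: [0.4869, 0.1674, 0.1238]
tcp_rot: [-3.083, -0.602, -0.004]
wrist_force: [-7.3, -1.7, 24.0]
width: -0.006
```

Stroke 2 reached the stop. Strokes 3 and 4 next.

>>> play_rows(series=[{"translation":[0,0,-0.02],"spin":0},{"translation":[0,0,-0.025],"spin":0},{"translation":[0,0,0],"spin":0},{"translation":[0,0,0],"spin":0},{"translation":[0,0,0],"spin":0}])

```text
time: 12.0
tool_pos: [0.4845, 0.1667, 0.1631]
tcp_rot: [3.083, 0.602, -0.005]
wrist_force: [-0.1, 0.8, -0.1]
width: 0.0
```

>>> play_rows(series=[{"translation":[0,0,0],"spin":0},{"translation":[0,0,0],"spin":0},{"translation":[0,0,0.012],"spin":0},{"translation":[0,0,0.01],"spin":0},{"translation":[0,0,0.01],"spin":0}])

```text
time: 12.5
tool_pos: [0.4868, 0.1674, 0.1336]
tcp_rot: [-3.083, -0.602, -0.003]
wrist_force: [-1.5, 0.2, 11.2]
width: -0.003
```

>>> play_rows(series=[{"translation":[0,0,0.007],"spin":0},{"translation":[0,0,0.004],"spin":0},{"translation":[0,0,0.002],"spin":0},{"translation":[0,0,0],"spin":0},{"translation":[0,0,0],"spin":0}])

```text
time: 13.0
tool_pos: [0.487, 0.1674, 0.1238]
tcp_rot: [-3.083, -0.602, -0.004]
wrist_force: [-7.7, -2.1, 22.4]
width: 0.0
```

>>> play_rows(series=[{"translation":[0,0,-0.02],"spin":0},{"translation":[0,0,-0.025],"spin":0},{"translation":[0,0,0],"spin":0},{"translation":[0,0,0],"spin":0},{"translation":[0,0,0],"spin":0}])

```text
time: 13.5
tool_pos: [0.4845, 0.1667, 0.1632]
tcp_rot: [3.083, 0.602, -0.005]
wrist_force: [-0.1, 0.1, 0.1]
width: 0.002
```

>>> play_rows(series=[{"translation":[0,0,0],"spin":0},{"translation":[0,0,0],"spin":0},{"translation":[0,0,0.012],"spin":0},{"translation":[0,0,0.01],"spin":0},{"translation":[0,0,0.01],"spin":0}])

```text
time: 14.0
tool_pos: [0.4868, 0.1674, 0.1336]
tcp_rot: [-3.083, -0.602, -0.003]
wrist_force: [-1.2, -0.5, 10.9]
width: -0.002
```

>>> play_rows(series=[{"translation":[0,0,0.007],"spin":0},{"translation":[0,0,0.004],"spin":0},{"translation":[0,0,0.002],"spin":0},{"translation":[0,0,0],"spin":0},{"translation":[0,0,0],"spin":0}])

```text
time: 14.5
tool_pos: [0.487, 0.1674, 0.1238]
tcp_rot: [-3.083, -0.602, -0.004]
wrist_force: [-6.4, -2.3, 22.6]
width: -0.001
```

>>> play_rows(series=[{"translation":[0,0,-0.02],"spin":0},{"translation":[0,0,-0.025],"spin":0},{"translation":[0,0,0],"spin":0},{"translation":[0,0,0],"spin":0},{"translation":[0,0,0],"spin":0}])

```text
time: 15.0
tool_pos: [0.4845, 0.1667, 0.1631]
tcp_rot: [3.083, 0.602, -0.005]
wrist_force: [0.1, 0.3, 0.7]
width: 0.003
```

```bash
python3 v.py j
```

```text
15.05 [0.48442991 0.16669843 0.16308071] [-0.62161612  0.11796491 -0.32582552]
```

View pics/j.png

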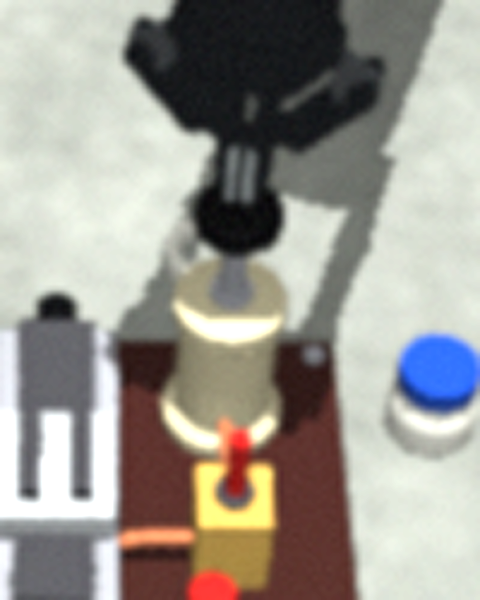

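After 4 strokes the pin tip has gone from (235,480) to (240,433), about 30 mm, and no green shows yet. Two more strokes, which are harmless if one is enough.

>>> play_rows(series=[{"translation":[0,0,0],"spin":0},{"translation":[0,0,0],"spin":0},{"translation":[0,0,0.012],"spin":0},{"translation":[0,0,0.01],"spin":0},{"translation":[0,0,0.01],"spin":0}])

```text
time: 15.55
tool_pos: [0.487, 0.1674, 0.1337]
tcp_rot: [-3.083, -0.602, -0.004]
wrist_force: [-1.5, 0.2, 10.3]
width: 0.0
```

>>> play_rows(series=[{"translation":[0,0,0.007],"spin":0},{"translation":[0,0,0.004],"spin":0},{"translation":[0,0,0.002],"spin":0},{"translation":[0,0,0],"spin":0},{"translation":[0,0,0],"spin":0}])

```text
time: 16.05
tool_pos: [0.4871, 0.1675, 0.1238]
tcp_rot: [-3.083, -0.602, -0.004]
wrist_force: [-6.0, -2.6, 22.9]
width: -0.003
```

>>> play_rows(series=[{"translation":[0,0,-0.02],"spin":0},{"translation":[0,0,-0.025],"spin":0},{"translation":[0,0,0],"spin":0},{"translation":[0,0,0],"spin":0},{"translation":[0,0,0],"spin":0}])

```text
time: 16.55
tool_pos: [0.4845, 0.1667, 0.1632]
tcp_rot: [3.083, 0.602, -0.005]
wrist_force: [-0.6, -0.9, -0.2]
width: -0.001
```

>>> play_rows(series=[{"translation":[0,0,0],"spin":0},{"translation":[0,0,0],"spin":0},{"translation":[0,0,0.012],"spin":0},{"translation":[0,0,0.01],"spin":0},{"translation":[0,0,0.01],"spin":0}])

```text
time: 17.05
tool_pos: [0.4868, 0.1674, 0.1333]
tcp_rot: [-3.083, -0.602, -0.003]
wrist_force: [0.4, -0.7, 8.5]
width: -0.002
```

>>> play_rows(series=[{"translation":[0,0,0.007],"spin":0},{"translation":[0,0,0.004],"spin":0},{"translation":[0,0,0.002],"spin":0},{"translation":[0,0,0],"spin":0},{"translation":[0,0,0],"spin":0}])

```text
time: 17.55
tool_pos: [0.4869, 0.1674, 0.1238]
tcp_rot: [-3.083, -0.602, -0.004]
wrist_force: [-7.0, -3.2, 23.3]
width: -0.0
```

>>> play_rows(series=[{"translation":[0,0,-0.02],"spin":0},{"translation":[0,0,-0.04],"spin":0},{"translation":[0,0,-0.04],"spin":0},{"translation":[0,0,0],"spin":0},{"translation":[0,0,0],"spin":0}])

```text
time: 18.05
tool_pos: [0.4861, 0.1672, 0.2203]
tcp_rot: [-3.083, -0.602, -0.002]
wrist_force: [-0.8, -0.6, -0.4]
width: -0.003
```

```bash
python3 v.py k
```

```text
18.1 [0.48507764 0.16687265 0.21882214] [-0.46705945 -0.22174421 -0.66266807]
```

View pics/k.png

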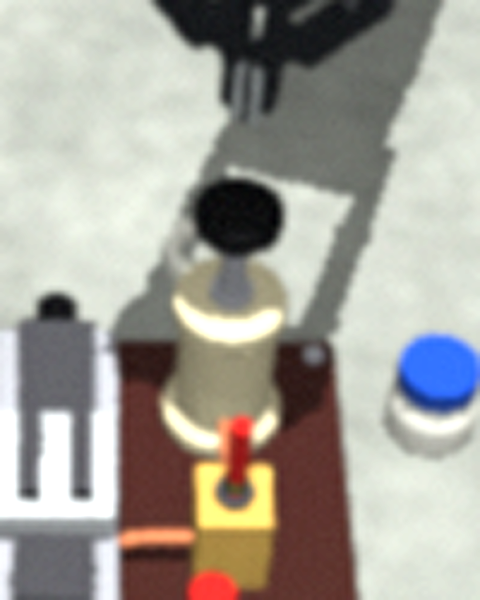

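The pin tip is now at (240,420) and the collar at (235,490), and I still see no green. I'll measure the tip height and look for green pixels numerically.

```bash
cat > m.py <<'E'
from h import *
import sys
def pin(c,lab):  # c: 4.8x crop at origin (245,120)
    b,g,r=[c[...,i].astype(int) for i in range(3)]
    red=(r>110)&(g<.45*r)&(b<.45*r); red[:380]=0; red[530:]=0; red[:,:215]=0; red[:,265:]=0
    ys,xs=np.nonzero(red); gr=(g>1.25*r)&(g>1.25*b); gr[:380]=0;gr[530:]=0;gr[:,:200]=0;gr[:,275:]=0
    print(lab,"red y",ys.min(),ys.max(),"x@top",xs[ys<ys.min()+5].mean(),"green px",gr.sum(), np.argwhere(gr).mean(0) if gr.any() else "")
if __name__=="__main__":
    for n in sys.argv[1:]: pin(cv2.imread(f"pics/{n}.png"),n)
    for z in(.075,.08,.09,.1,.11,.12,.125,.13): print(z,(proj("scene",[.566,.2268,z])-[245,120])*4.8)
    c=cv2.imread(f"pics/{sys.argv[-1]}.png"); print([(y,c[y,236].tolist()) for y in range(410,505,6)])
E
python3 m.py g g2 j k
```

```text
g red y 471 495 x@top 235.4909090909091 green px 0 
g2 red y 471 495 x@top 235.64814814814815 green px 0 
j red y 430 495 x@top 238.96153846153845 green px 0 
k red y 417 483 x@top 241.5 green px 0 
0.075 [236.01712839 483.98759658]
0.08 [236.64407773 478.39483991]
0.09 [237.91180252 467.08598973]
0.1 [239.19830338 455.6096459 ]
0.11 [240.50400057 443.96205957]
0.12 [241.82932696 432.13936917]
0.125 [242.49948996 426.16112134]
0.13 [243.17472856 420.13759615]
[(410, [121, 148, 163]), (416, [99, 121, 208]), (422, [68, 80, 255]), (428, [52, 62, 255]), (434, [38, 44, 209]), (440, [28, 33, 150]), (446, [28, 35, 147]), (452, [27, 32, 147]), (458, [24, 27, 147]), (464, [24, 25, 147]), (470, [27, 25, 148]), (476, [24, 22, 148]), (482, [30, 48, 134]), (488, [43, 80, 96]), (494, [59, 76, 108]), (500, [94, 86, 105])]
```

The tip has risen about 46 mm from its start and a greenish pixel shows at the collar. One more stroke will tell: if the tip doesn't rise, the pin is at its top.

>>> play_rows(series=[{"translation":[0,0,0.025],"spin":0},{"translation":[0,0,0.03],"spin":0},{"translation":[0,0,0.012],"spin":0},{"translation":[0,0,0.01],"spin":0},{"translation":[0,0,0.01],"spin":0}])

```text
time: 18.6
tool_pos: [0.4845, 0.1667, 0.1326]
tcp_rot: [3.083, 0.602, -0.005]
wrist_force: [-6.2, -1.7, 8.8]
width: -0.002
```

>>> play_rows(series=[{"translation":[0,0,0.007],"spin":0},{"translation":[0,0,0.004],"spin":0},{"translation":[0,0,0.002],"spin":0},{"translation":[0,0,0],"spin":0},{"translation":[0,0,0],"spin":0}])

```text
time: 19.1
tool_pos: [0.4847, 0.1668, 0.1238]
tcp_rot: [3.083, 0.602, -0.004]
wrist_force: [-14.2, -3.6, 23.8]
width: 0.002
```

>>> play_rows(series=[{"translation":[0,0,-0.02],"spin":0},{"translation":[0,0,-0.04],"spin":0},{"translation":[0,0,-0.04],"spin":0},{"translation":[0,0,0],"spin":0},{"translation":[0,0,0],"spin":0}])

```text
time: 19.6
tool_pos: [0.487, 0.1675, 0.2217]
tcp_rot: [-3.083, -0.602, -0.006]
wrist_force: [-0.9, 0.1, -0.8]
width: -0.0
```

```bash
python3 v.py l; python3 m.py k l | grep -v '^0'
python3 - <<'E'
import cv2
for n in "kl":
    c=cv2.imread(f"pics/{n}.png"); c=cv2.resize(c,(100,125),interpolation=3); print(n,[c[y,49].tolist() for y in range(84,108)])
E
```

```text
19.65 [0.48584549 0.16711435 0.21996091] [-0.1488023  -0.37976128  0.26214561]
k red y 417 483 x@top 241.5 green px 0 
l red y 417 483 x@top 241.5 green px 0 
[(410, [124, 152, 164]), (416, [99, 121, 211]), (422, [65, 78, 255]), (428, [54, 62, 255]), (434, [40, 46, 211]), (440, [27, 32, 148]), (446, [27, 30, 144]), (452, [24, 28, 147]), (458, [28, 30, 148]), (464, [25, 27, 147]), (470, [24, 24, 147]), (476, [25, 25, 150]), (482, [33, 49, 134]), (488, [46, 80, 97]), (494, [57, 75, 108]), (500, [92, 88, 105])]
k [[124, 153, 157], [121, 148, 164], [104, 128, 198], [76, 90, 246], [58, 65, 255], [49, 56, 253], [38, 42, 217], [28, 30, 162], [26, 31, 147], [26, 30, 147], [25, 27, 147], [22, 24, 147], [23, 23, 147], [26, 27, 148], [27, 26, 149], [25, 28, 147], [31, 46, 133], [41, 72, 102], [50, 80, 95], [74, 78, 113], [95, 91, 104], [92, 116, 131], [103, 187, 223], [131, 248, 255]]
l [[124, 153, 157], [123, 151, 165], [105, 129, 200], [74, 90, 246], [57, 64, 255], [49, 55, 254], [39, 44, 219], [27, 30, 162], [24, 27, 143], [25, 25, 145], [23, 26, 147], [27, 28, 148], [25, 26, 147], [24, 26, 147], [25, 26, 149], [28, 32, 148], [34, 50, 132], [44, 75, 103], [50, 80, 96], [72, 76, 111], [95, 93, 106], [95, 120, 135], [105, 189, 224], [130, 248, 255]]
```

The extra stroke left the tip where it was, so the pin is at its top. One last look at the pin and the surroundings.

```bash
python3 - <<'E'
from h import *
a=bot.read_camera("scene")
z=cv2.resize(a[195:235,280:310],(390,520),interpolation=2); z=np.clip(255*(z/255.)**.6,0,255).astype(np.uint8)
w=cv2.resize(a[140:290,230:350],(400,500),interpolation=2); w=cv2.copyMakeBorder(w,0,20,0,0,0)
cv2.imwrite("pics/m.png",np.hstack([z,w]))
f=cv2.resize(cv2.imread("pics/a.png"),(512,384),interpolation=cv2.INTER_AREA)
for n,(x,y,X,Y) in dict(bottle=(274,238,302,284),jar=(323,187,348,216),cap=(283,155,306,175)).items():
    print(n,"shift",cv2.phaseCorrelate(cv2.cvtColor(f[y:Y,x:X],6).astype(np.float32),cv2.cvtColor(a[y:Y,x:X],6).astype(np.float32)))
E
```

```text
bottle shift ((-0.0017387917974129863, 0.029830093899988697), 0.9875241461727354)
jar shift ((0.4608365599958546, -0.04815787698137086), 0.9684479891459147)
cap shift ((0.3528801520685114, 0.06290141099122692), 0.6614619056383769)
```

View pics/m.png

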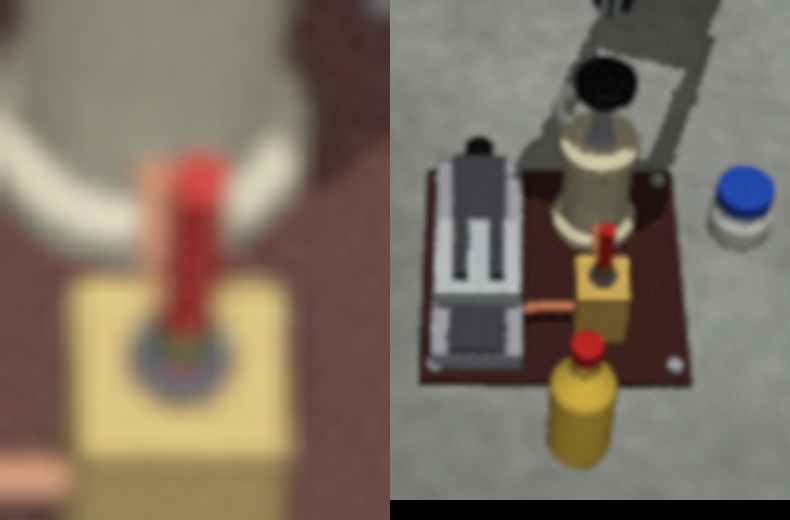

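The green band shows at (185,345) with a little red below it. The cap is back up, the bottle and jar stand in place, and the gripper is clear. I'm handing the job in.

```bash
python3 -c "
from h import *
print(bot.finish_job())"
```

```text
the job is handed in; nothing more can be done
None
```

I pumped the plunger to its stop 7 times with the shut fingers. The stop force was 22–27 N, and I lifted clear for the plunger to spring up after each stroke. I handed the job in at about 20 s with the gripper well above the cap.

**What the last checks showed:**
- **Pin:** its tip rose about 46 mm in the image and did not move on the extra 7th stroke, so it is at its top.
- **Green band:** it shows above the collar in the enlarged picture, but it is only 1–2 camera pixels high. My automatic green-pixel count stayed at 0, so that check did not confirm what I saw.
- **Plunger:** the cap is back at its starting place in the image.
- **Things beside the fixture:** the bottle's image shift was about 0 px. The jar's came out at 0.46 px sideways and the cap's at 0.35 px. I put these down to the changed shadow and picture resizing, since the arm never came near the jar. I did not measure the ring, which the fixture mostly hides in the scene view.

**A disagreement:** the finger tips were really about 30 mm higher than the reported tool position. I therefore found the contact and the stop from the force and the pictures. The sideways force at the stop reached about 14 N on the last stroke.

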